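# Lock the mandoline's hand guard over its blade

## Robot

A 6-joint arm with a two-finger parallel gripper is mounted at the origin on the work surface. World frame = base frame: x ahead of the robot, y to its left, z up, the work surface at z = 0. Lengths are in m, angles in rad, forces in N, time in s.
With the tool pointing down it reaches from about 0.375 to 0.75 m from the base axis. Payload 9 kg.
Tool frame: the origin (TCP) lies where the fingers leave the gripper's body, on its centre line; the fingertips stand 73 mm ahead of it and the grasp point (between the pads) lies 54 mm ahead of it; z points along the fingers, y is the direction in which the jaws open and shut (so a half turn about z gives the same grasp; the last joint's range is limited). The gripper opens to 85 mm and grips with 20 to 120 N. Pads are 22 mm wide; open, the fingers measure 114 mm over their backs; the gripper's body (76 mm by 85 mm) begins 54 mm behind the grasp point. The pads swing forward as they close: fully open they stand 13 mm farther back than shut.
Start: joints at [-1.357, 0.104, 0.097, 1.564, 0, 1.353], TCP at [0.251, -0.545, 0.304] pointing down, gripper open.
Joint ranges: [-2.99, 2.99], [-0.84, 1.86], [-1.1, 1.16], [-1.84, 2.11], [-1.51, 1.56], [-3.14, 3.14]. Speed limits (rad/s): [2.22, 2.22, 2.57, 3.14, 3.14, 3.14].

## Interface

Orientations are given as a 3x3 rotation matrix whose columns are the frame's x, y, z axes.
In Python, from rig import monitor, camera, camera_params, ticket gives the robot as it stands.
- The arm moves only by the shell command python3 -m handwheel 'ROWS' [FORCE]. ROWS is JSON, a list of rows, each a list of 3 entries, a list of its own where there are three numbers: the turn, a rotation vector about the tool's x, y, z in rad, then the shift along the tool's x, y, z in m, then the opening, from -1 (shut) to 1 (fully open), so that 0 is half open. A call has exactly 10 rows; each row shifts and turns the commanded pose from where the row before left it, along the tool's axes as they then stand; what a row does not reach is not made up. A row lasts 1/10 s, in which the tool goes at most 50 mm and 8.59 degrees, less where a joint would pass 70% of its speed; a pose out of reach is approached as far as the arm can. A call with a gripper value outside its range is refused whole. The fingers move at their own pace and stop on an object; FORCE is the grip in N (left out, the last holds). Time passes only in rows, so rows that do not move let the fingers close, or fill a call up. It gives the time, the measured TCP pose, the force and the opening at its end, in the units of the state.
- monitor.get_obs(): the state, without advancing time (a new reading comes with each control period).
- camera(name): name is "side" or "top" or "wrist"; returns the picture (400x640x3 uint8, red, green, blue); there is no depth.
- camera_params(name): a dict with "mtx" (3x3 intrinsics, pixels), "position" and "attitude" of the camera in the world; the wrist camera has in their place "tool_from_camera" (4x4, takes a point from camera to tool coordinates, whose origin is the TCP and whose axes are the flange's). Camera axes: x right, y up, looking along -z (the intrinsics and any distortion apply to the point x, -y, -z); pixel columns grow to the right and rows downward; lengths in m; the calibration is good to about 2 mm. The wrist camera is an equidistant fisheye: a pixel r from the principal point sees the ray r / f radians off the axis. A picture is of the moment at which its call begins: read the wrist's pose just before it. camera_params takes no time and is no camera call.
- ticket.job_done(): hands the job in, once; it reports no verdict.
The state is a dict: "time_s": time; "q": joint angles; "joint_vel": joint speeds; "joint_torque": joint torques, N m; "tcp_pos": TCP position; "eef_rot": TCP orientation; "contact_force": force on the tool from outside, world axes, zero at the start; "moment": the same for the moment, N m; "finger_gap": opening from 0.0 (shut) to 1.0 (fully open).
Only numpy, scipy, OpenCV 4.12 (cv2) and the standard library are available. Lean on these libraries where they do the work, as an engineer would, in place of code of your own. Each camera call takes 0.05 s, during which the arm holds its last target.

## Task

Make the mandoline slicer safe to put away: press the spring stop's thumb pad down with a fingertip and, while holding it down, push the white hand guard along the track past the stop. Push the guard on until it is fully home over the blade, so that the stop springs back up behind it, and take the hand away. Only press and push: do not lift the guard, and leave the food, tubs and peeler standing where they are.

Things in the scene. Friction and masses are not known exactly. Their poses are not given: they have to be found in the camera images.
- slicer: mandoline slicer stuck to the counter: black frame 330 mm long, steel runway, loop handle at its +x end. Origin at counter height on the track's middle line, level with the stop tooth's rear face. x: the way the guard travels, to the blade; z up. Side rails |y| = 54 to 60 mm, x -125 to 135 mm, tops 37 mm high; from x = 15 mm lips hold the guard down. A wall ends the track at x = 121 mm
- guard: white plastic hand guard, loose in the track with little play, axes as the slicer's, about 0.24 kg: deck 110 (x) x 105 x 5 mm, black knob 48 mm wide in its middle, top 62 mm up. Origin: middle of the deck's underside, 26 mm above the counter. In the slicer's frame it starts at x = -45 to 5 mm; fully home is x = 66 mm, against the end wall. Less than 3 N pushes it
- guard_back (a point): middle of the rear face of the guard's upright rear wall, the face to push towards +x: 86 mm wide (y = -43 to 43 mm in the guard's frame), from 31 to 64 mm above the counter; this point is 47 mm above the counter, at x = -55 mm in the guard's frame. Nothing stands behind it but the open track
- tooth (a point): middle of the top of the steel stop tooth in the track, 8 x 8 mm, at slicer x = 0 to 8, y = -40 to -32 mm, 25 mm above the counter when up. A lug under the guard's deck meets it: the raised tooth halts the guard at slicer x = 25 mm. Pushed on with the stop held down, the guard rides over it and keeps it down by itself, until the stop springs up behind the guard from x = 63 mm on
- catch_pad (a point): centre of the top of the stop's thumb pad: ribbed steel plate over the rail on the slicer's -y side, x = -60 to -8, y = -78 to -50 mm, top 50 mm above the counter when up, 42 when fully down. It clears guard and rail always. With the guard halted at the tooth, its rear wall is level with the pad's middle: one finger can press the pad and slide along it while the other pushes the wall
- catch (a joint): travel of the spring stop (pad and tooth together) straight down, 0 = up, 0.008 m = fully down; the tooth lets the guard's lug by from about 0.0065 m. The spring takes 3 N to start and 6 N at the bottom, and brings it up when let go
- small_tub: small tub with a cream lid, 74 mm across, 58 mm tall, origin under its centre; leave alone
- gravy_tub: round tub with a black lid, 96 mm across, 105 mm tall, origin under its centre; leave alone
- soup_tub: like gravy_tub, another filling; leave alone
- salad_bowl: low black bowl with lid, 156 mm across, 55 mm tall, origin under its centre; leave alone
- loaf: piece of brown loaf, 100 x 92 x 68 mm, origin under its centre; leave alone
- potato: half a sweet potato on its cut face, 62 mm across, 44 mm tall, origin under its centre; leave alone
- peeler: vegetable peeler lying flat, 140 x 60 x 18 mm, handle along its -x, origin under it; leave alone
Things that resemble listed ones, but are neither listed nor needed, are in the scene too. Leave any turquoise or yellow look-alike of the guard alone.

How it is judged:
By the outcome, as a careful person would: the job done as asked, in the order asked, and still so for the second after the job is handed in, with the robot touching nothing.
It also fails if it takes over 35 s, if anything falls off the work surface, if the arm or the gripper's body presses on something with over 40 N, if the wrist force passes 120 N, or if a joint passes its speed limit or range.

## Working session

There is one attempt and no reset: what is moved stays moved. The work goes in short steps, Python scripts to look and compute and a shell command to move; the robot and the scene stay as the last step left them, time stands still between calls to the robot, and variables do not carry over. Pictures are saved under pics/ and viewed, and the job is handed in when it is done.

```bash
ls; mkdir -p pics; python3 - <<'E'
from rig import monitor,camera,camera_params
import cv2
o=monitor.get_obs(); print(o)
for n in("side","top","wrist"):
    im=camera(n); cv2.imwrite(f"pics/{n}0.png",im[:,:,::-1]); print(n,camera_params(n))
E
```

```text
pics
{'time_s': 0.0, 'q': array([-1.35670108e+00,  1.04667669e-01,  9.64701515e-02,  1.56393106e+00,
       -1.17442711e-06,  1.35309518e+00]), 'joint_vel': array([ 0.00066187, -0.00082311, -0.00201807, -0.00103884, -0.00086496,
       -0.00053345]), 'joint_torque': array([-1.72468648e-03, -5.56935346e+01,  5.03644681e+01,  1.71259028e-02,
       -3.28149135e-04, -1.31962017e-05]), 'tcp_pos': array([ 0.25105533, -0.54467617,  0.30314129]), 'eef_rot': array([[ 9.08215460e-01,  4.18502806e-01, -2.84202311e-04],
       [ 4.18502804e-01, -9.08214572e-01,  1.30158533e-03],
       [ 2.86600433e-04, -1.30105939e-03, -9.99999113e-01]]), 'contact_force': array([ 0.64027112, -0.26775118,  0.62118174]), 'moment': array([-0.00154912, -0.01670843, -0.03732372]), 'finger_gap': 0.9980116695935628}
side {'mtx': array([[462.01483826,   0.        , 323.26795418],
       [  0.        , 462.01483826, 199.38629936],
       [  0.        ,   0.        ,   1.        ]]), 'position': array([-0.16512676,  0.61443848,  0.90674168]), 'attitude': array([[-0.66612659,  0.51335124, -0.54105995],
       [-0.7455737
[... 295 characters left out ...]
02026976]), 'attitude': array([[-0.01269728,  0.99468185, -0.10220958],
       [-0.99991386, -0.01297066, -0.0020105 ],
       [-0.00332554,  0.10217524,  0.99476086]])}
wrist {'mtx': array([[309.70691629,   0.        , 319.73301769],
       [  0.        , 309.70691629, 199.19446132],
       [  0.        ,   0.        ,   1.        ]]), 'tool_from_camera': array([[ 3.72581663e-04,  9.52701220e-01,  3.03908287e-01,
         7.87465394e-02],
       [ 9.99999921e-01, -3.12690268e-04, -2.45736091e-04,
        -2.01329525e-05],
       [-1.39083911e-04,  3.03908354e-01, -9.52701261e-01,
        -7.02126440e-02],
       [ 0.00000000e+00,  0.00000000e+00,  0.00000000e+00,
         1.00000000e+00]])}
```

View pics/top0.png

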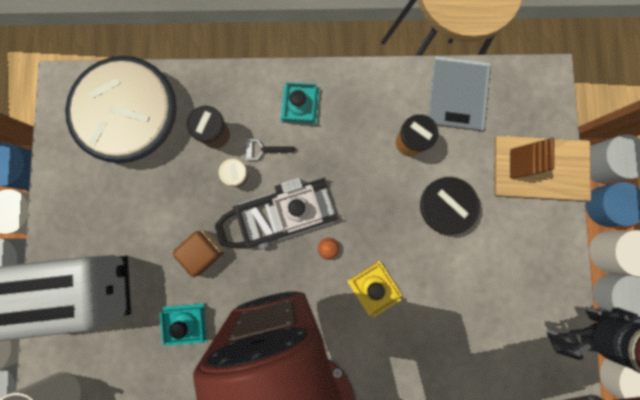

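View pics/side0.png

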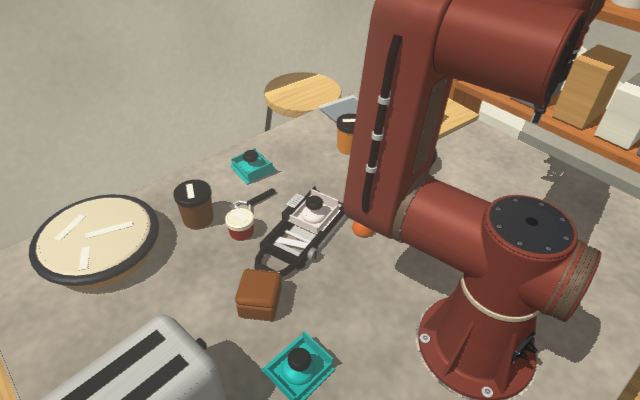

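View pics/wrist0.png

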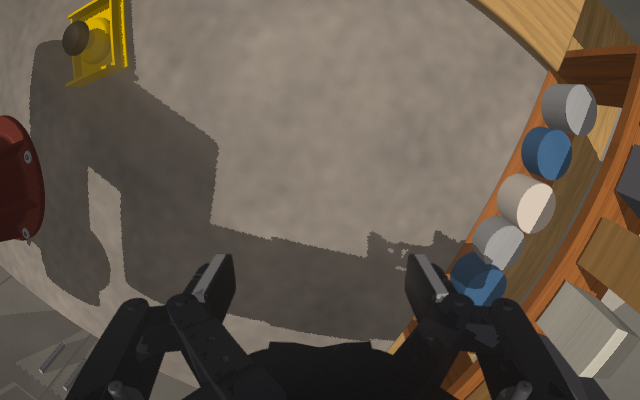

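The white guard in the slicer is at top (297,208), with its pad at about (291,185). The look-alikes are turquoise at (300,103) and (183,324), and yellow at (376,290). I'll check the choice in a crop.

```bash
python3 - <<'E'
import cv2
a=cv2.imread("pics/top0.png")[140:270,200:360]; cv2.imwrite("pics/c1.png",cv2.resize(a,None,fx=5,fy=4.6,interpolation=cv2.INTER_CUBIC) if 0 else cv2.resize(a,None,fx=4.6,fy=4.6,interpolation=cv2.INTER_CUBIC))
a=cv2.imread("pics/side0.png")[175:285,240:370]; cv2.imwrite("pics/c2.png",cv2.resize(a,None,fx=5,fy=5,interpolation=cv2.INTER_CUBIC))
E
```

```text
(no output)
```

View pics/c1.png

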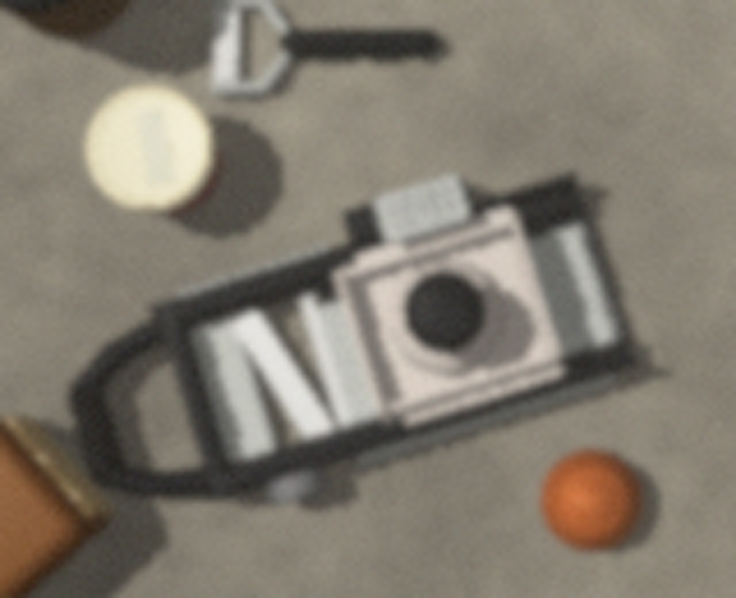

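View pics/c2.png

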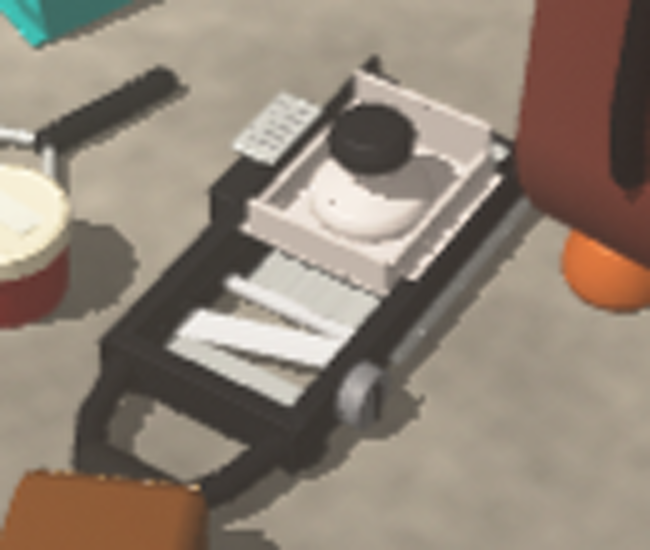

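The crop confirms it: there is one white guard, and it sits in the slicer with the ribbed pad on the far side. Next I'll measure it.

```bash
cat > h.py <<'E'
import numpy as np
from rig import camera_params
def ray(name,px):
    p=camera_params(name);K=p["mtx"];R=np.array(p["attitude"])
    d=np.array([(px[0]-K[0,2])/K[0,0],-(px[1]-K[1,2])/K[1,1],-1.]);return np.array(p["position"]),R@d
def plane(name,px,z):
    o,d=ray(name,px);return o+d*(z-o[2])/d[2]
E
python3 - <<'E'
import numpy as np,cv2
from h import *
np.set_printoptions(precision=4,suppress=True)
im=cv2.imread("pics/top0.png")
# pad mask: bright neutral region; guard: pinkish white
hsv=cv2.cvtColor(im,cv2.COLOR_BGR2HSV)
c=lambda p:(p[0]/4.6+200-.5*0,p[1]/4.6+140)
s=lambda p:(p[0]/5+240,p[1]/5+175)
T=lambda p,z:plane("top",c(p),z)
S=lambda p,z:plane("side",s(p),z)
pt=[T(p,.05) for p in[(375,195),(458,175),(470,218),(388,242)]]
ps=[S(p,.05) for p in[(283,92),(320,108),(270,165),(233,148)]]
print("pad top",np.array(pt),np.mean(pt,0),"\nside",np.array(ps),np.mean(ps,0))
g=[T(p,.064) for p in[(515,207),(563,372)]]
print("guard rear top edge",np.array(g))
gf=[T(p,.064) for p in[(340,270),(403,420)]]
print("guard front",np.array(gf))
gs=[S(p,.064) for p in[(360,72),(500,135)]]
print("rear side",np.array(gs))
gs=[S(p,.064) for p in[(247,205),(388,268)]]
print("front side",np.array(gs))
r=[T(p,.037) for p in[(572,182),(630,372)]];print("rear rail",np.array(r))
a=[T(p,.037) for p in[(160,305),(348,235)]];print("-y edge",np.array(a))
for p,z in[((150,148),.058)]:print("tub",T(p,z))
E
```

```text
pad top [[0.582  0.061  0.05  ]
 [0.5931 0.0126 0.05  ]
 [0.5678 0.0058 0.05  ]
 [0.5543 0.0536 0.05  ]] [0.5743 0.0333 0.05  ] 
side [[0.5881 0.0181 0.05  ]
 [0.5645 0.011  0.05  ]
 [0.547  0.0608 0.05  ]
 [0.5704 0.0676 0.05  ]] [0.5675 0.0394 0.05  ]
guard rear top edge [[ 0.5718 -0.0205  0.064 ]
 [ 0.4769 -0.0466  0.064 ]]
guard front [[0.5368 0.0799 0.064 ]
 [0.4509 0.0443 0.064 ]]
rear side [[ 0.561  -0.015   0.064 ]
 [ 0.4732 -0.0387  0.064 ]]
front side [[0.5198 0.0979 0.064 ]
 [0.438  0.0723 0.064 ]]
rear rail [[ 0.5903 -0.0541  0.037 ]
 [ 0.4778 -0.0861  0.037 ]]
-y edge [[0.5206 0.1884 0.037 ]
 [0.5605 0.0782 0.037 ]]
tub [0.61   0.1905 0.058 ]
```

```bash
python3 - <<'E'
import numpy as np
from rig import monitor
np.set_printoptions(precision=3,suppress=True)
o=monitor.get_obs();p=o["tcp_pos"];R=o["eef_rot"]
h=np.arctan2(R[1,0],R[0,0]);print(np.degrees(h))
d=(np.array([.557,-.045])-p[:2]);print(d,np.linalg.norm(d))
for i in range(10):
    a=h+.141*(i+.5); w=d*0.075/1 if 0 else d/np.linalg.norm(d)*.048
    print(round(w@[np.cos(a),np.sin(a)],3),round(w@[np.sin(a),-np.cos(a)],3))
E
```

```text
24.74287404989011
[0.306 0.5  ] 0.585951606974224
0.042 -0.024
0.045 -0.018
0.047 -0.011
0.048 -0.005
0.048 0.002
0.047 0.009
0.045 0.015
0.043 0.022
0.039 0.027
0.035 0.033
```

```bash
python3 -m handwheel '[[[0,0,-0.141],[0.042,-0.024,0],0.2],[[0,0,-0.141],[0.045,-0.018,0],0.2],[[0,0,-0.141],[0.047,-0.011,0],0.2],[[0,0,-0.141],[0.048,-0.005,0],0.2],[[0,0,-0.141],[0.048,0.002,0],0.2],[[0,0,-0.141],[0.047,0.009,0],0.2],[[0,0,-0.141],[0.045,0.015,0],0.2],[[0,0,-0.141],[0.043,0.022,0],0.2],[[0,0,-0.141],[0.039,0.027,0],0.2],[[0,0,-0.141],[0.035,0.033,0],0.2]]'
python3 - <<'E'
import numpy as np
from rig import monitor
o=monitor.get_obs();print(o["tcp_pos"],o["eef_rot"],o["q"],o["finger_gap"])
R=o["eef_rot"];print(np.degrees(np.arctan2(R[1,0],R[0,0])))
print(R.T@(np.array([.557,-.045,.27])-o["tcp_pos"]))
E
```

```text
time_s: 1.15
tcp_pos: [0.531, -0.1519, 0.3038]
eef_rot: [[-0.273, 0.962, -0.0], [0.962, 0.273, -0.0], [-0.0, -0.0, -1.0]]
contact_force: [-0.1, -0.9, -0.5]
finger_gap: 0.599
[ 0.53102096 -0.15193089  0.30379423] [[-2.73322339e-01  9.61922501e-01 -1.30369496e-05]
 [ 9.61922487e-01  2.73322333e-01 -1.77823469e-04]
 [-1.67489106e-04 -6.11436614e-05 -9.99999984e-01]] [-5.15448541e-01 -4.16346879e-02 -5.14649063e-02  1.56088980e+00
 -1.61145411e-04  7.78502582e-01] 0.5991454989836712
105.86206169403403
[0.09576423 0.05421849 0.03377488]
```

```bash
python3 -m handwheel '[[[0,0,0],[0.014,0.008,0.005],0.2],[[0,0,0],[0.014,0.008,0.005],0.2],[[0,0,0],[0.014,0.008,0.005],0.2],[[0,0,0],[0.014,0.008,0.005],0.2],[[0,0,0],[0.014,0.008,0.005],0.2],[[0,0,0],[0.014,0.008,0.005],0.2],[[0,0,0],[0.012,0.006,0.004],0.2],[[0,0,0],[0,0,0],0.2],[[0,0,0],[0,0,0],0.2],[[0,0,0],[0,0,0],0.2]]'
python3 - <<'E'
import numpy as np,cv2,pickle
from rig import monitor,camera
o=monitor.get_obs();im=camera("wrist");cv2.imwrite("pics/w1.png",im[:,:,::-1]);pickle.dump((o["tcp_pos"],o["eef_rot"]),open("w1.pkl","wb"))
E
```

```text
time_s: 2.15
tcp_pos: [0.5567, -0.0474, 0.2702]
eef_rot: [[-0.267, 0.964, 0.0], [0.964, 0.267, -0.0], [-0.001, 0.0, -1.0]]
contact_force: [0.4, -0.2, 0.5]
finger_gap: 0.598
```

View pics/w1.png

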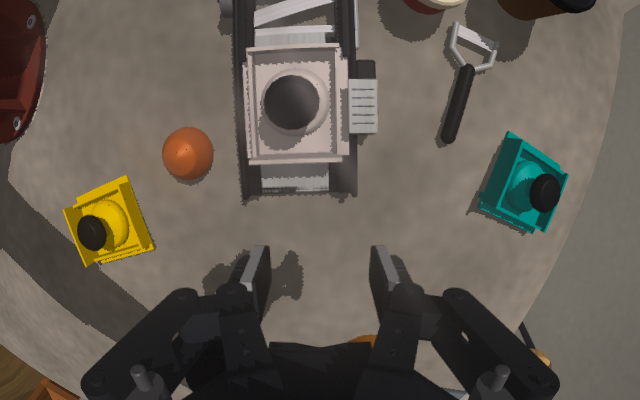

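```bash
python3 - <<'E'
import cv2
a=cv2.imread("pics/w1.png")[30:215,220:400]; cv2.imwrite("pics/c3.png",cv2.resize(a,None,fx=3.2,fy=3.2,interpolation=cv2.INTER_CUBIC))
E
```

```text
(no output)
```

View pics/c3.png

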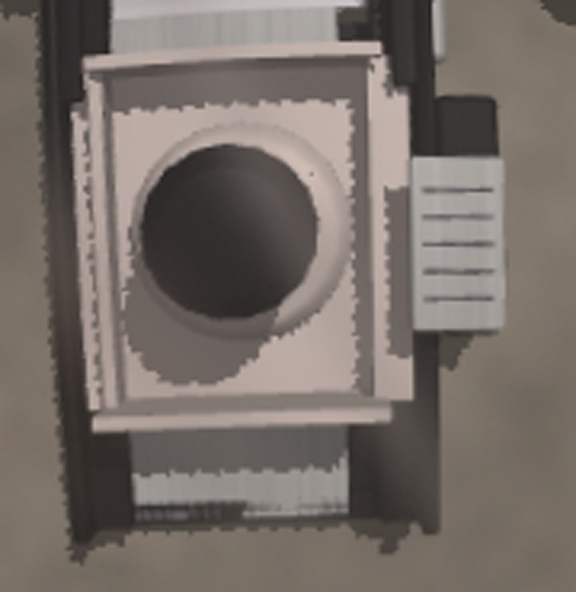

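```bash
cat >> h.py <<'E'
def wplane(pose,px,z):
    p=camera_params("wrist");K=p["mtx"];M=np.array(p["tool_from_camera"])
    v=np.array([px[0]-K[0,2],px[1]-K[1,2]]);r=np.hypot(*v);th=r/K[0,0]
    d=np.array([np.sin(th)*v[0]/r,-np.sin(th)*v[1]/r,-np.cos(th)])
    t,R=pose;o=R@M[:3,3]+t;d=R@(M[:3,:3]@d);return o+d*(z-o[2])/d[2]
E
python3 - <<'E'
import numpy as np,pickle
from h import *
np.set_printoptions(precision=4,suppress=True)
pose=pickle.load(open("w1.pkl","rb"));W=lambda p,z:wplane(pose,(p[0]/3.2+220,p[1]/3.2+30),z)
pad=np.array([W(p,.05) for p in[(412,157),(503,157),(503,330),(413,330)]])
rw=np.array([W(p,.064) for p in[(93,432),(391,420)]])
fw=np.array([W(p,.064) for p in[(84,58),(380,44)]])
rr=np.array([W(p,.037) for p in[(75,535),(437,530)]])
kn=W((229,231),.062)
ang=lambda v:np.degrees(np.arctan2(v[1],v[0]))
print(pad,pad.mean(0),"L",np.linalg.norm(pad[0]-pad[3]),"W",np.linalg.norm(pad[0]-pad[1]),ang(pad[0]-pad[3]),ang(pad[1]-pad[2]))
print("rear",rw,np.linalg.norm(rw[0]-rw[1]),ang(rw[1]-rw[0])+90)
print("front",fw,ang(fw[1]-fw[0])+90,np.linalg.norm(fw.mean(0)-rw.mean(0)))
print("rails",rr,np.linalg.norm(rr[0]-rr[1]),ang(rr[1]-rr[0])+90,"knob",kn)
a=np.radians(105.3);X=np.array([np.cos(a),np.sin(a)]);Y=np.array([-X[1],X[0]])
O=pad.mean(0)[:2]+.034*X+.064*Y;print("O",O)
for n,p in[("rear",rw.mean(0)),("front",fw.mean(0)),("knob",kn),("rr",rr.mean(0)),("tcp",pose[0])]:print(n,(p[:2]-O)@X,(p[:2]-O)@Y)
E
```

```text
[[0.5563 0.0575 0.05  ]
 [0.5817 0.0656 0.05  ]
 [0.5964 0.0163 0.05  ]
 [0.5707 0.0086 0.05  ]] [0.5763 0.037  0.05  ] L 0.05096574839497504 W 0.026609503262373484 106.43948454265869 106.6853115821148
rear [[ 0.4886 -0.0426  0.064 ]
 [ 0.5704 -0.0168  0.064 ]] 0.08572110060594168 107.49388125011305
front [[0.46   0.0611 0.064 ]
 [0.5383 0.0846 0.064 ]] 106.7063961882319 0.10688238569841745
rails [[ 0.4852 -0.0846  0.037 ]
 [ 0.5983 -0.0516  0.037 ]] 0.11784709707681229 106.29814239950349 knob [0.5124 0.0226 0.062 ]
O [0.5056 0.0529]
rear -0.08596211381760918 -0.0012810533167671443
front 0.02089675399684724 0.0009609863790899031
knob -0.030992154194170406 0.0014411211270418185
rr -0.12625904639504118 -0.002945541536403963
tcp -0.11018965186705976 -0.022808710548119917
```

```bash
cat >> h.py <<'E'
A=np.radians(106.5);X=np.array([np.cos(A),np.sin(A)]);Y=np.array([-X[1],X[0]])
O=np.array([.5763,.037])+.034*X+.064*Y
def sl(p): d=np.asarray(p)[:2]-O; return np.array([d@X,d@Y])*1000
def st():
    from rig import monitor
    o=monitor.get_obs();R=o["eef_rot"]
    print("t",round(o["time_s"],2),"tcp slicer mm",sl(o["tcp_pos"]).round(1),"z",round(o["tcp_pos"][2]*1000,1),"head",np.degrees(np.arctan2(R[1,0],R[0,0])).round(2),"F slicer",(o["contact_force"][:2]@X).round(1),(o["contact_force"][:2]@Y).round(1),o["contact_force"][2].round(1),"gap",round(o["finger_gap"],3))
    return o
E
python3 - <<'E'
from h import *
import pickle
st();pose=pickle.load(open("w1.pkl","rb"))
print("rear",sl(wplane(pose,(93/3.2+220,432/3.2+30),.064)),sl(wplane(pose,(391/3.2+220,420/3.2+30),.064)),"rail",sl(wplane(pose,(437/3.2+220,530/3.2+30),.037)))
E
```

```text
t 2.2 tcp slicer mm [-109.4  -21.2] z 270.2 head 105.49 F slicer 0.0 0.5 0.3 gap 0.599
rear [-85.3762751   42.65671816] [-83.88938859 -43.05148598] rail [-125.16337698  -59.94077465]
```

```bash
python3 -m handwheel '[[[0,0,-0.0175],[0,0.011,0.02],0.2],[[0,0,0],[0,0,0.025],0.2],[[0,0,0],[0,0,0.025],0.2],[[0,0,0],[0,0,0.025],0.2],[[0,0,0],[0,0,0.02],0.2],[[0,0,0],[0,0,0.014],0.2],[[0,0,0],[0,0,0.009],0.2],[[0,0,0],[0,0,0.005],0.2],[[0,0,0],[0,0,0],0.2],[[0,0,0],[0,0,0],0.2]]'
python3 - <<'E'
from h import *
import cv2
from rig import camera
st();im=camera("side");cv2.imwrite("pics/s2.png",cv2.resize(im[150:270,260:400,::-1],None,fx=5,fy=5,interpolation=cv2.INTER_CUBIC))
im=camera("wrist");cv2.imwrite("pics/w2.png",im[:,:,::-1])
E
```

```text
time_s: 3.2
tcp_pos: [0.5677, -0.0441, 0.1278]
eef_rot: [[-0.284, 0.959, 0.001], [0.959, 0.284, -0.0], [-0.001, 0.001, -1.0]]
contact_force: [-0.4, 1.0, -0.2]
finger_gap: 0.598
t 3.2 tcp slicer mm [-109.3  -32.7] z 127.8 head 106.53 F slicer 1.0 0.1 -0.2 gap 0.598
```

View pics/s2.png

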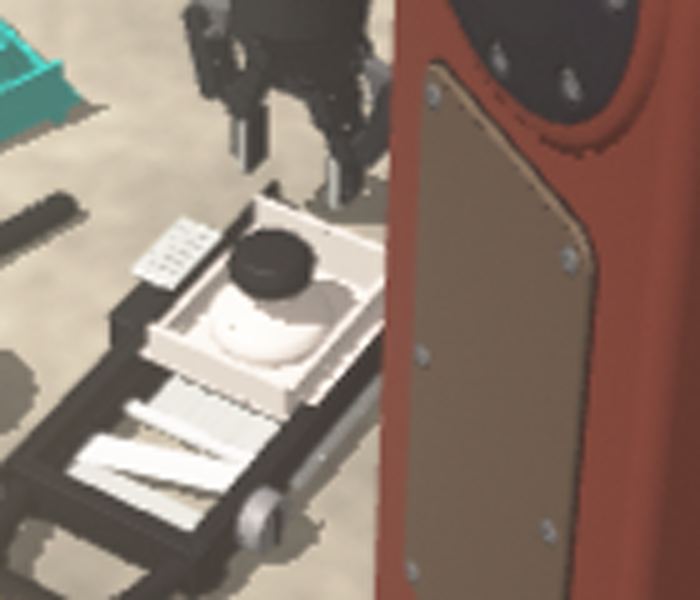

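View pics/w2.png

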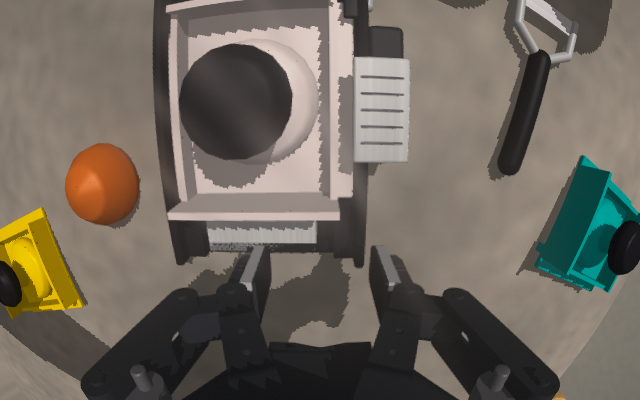

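```bash
python3 - <<'E'
from h import *
from rig import monitor
o=monitor.get_obs();t,R=o["tcp_pos"],o["eef_rot"]
p=camera_params("wrist");K=p["mtx"];M=np.linalg.inv(p["tool_from_camera"])
def wp(q):
    c=(M@[*q,1])[:3];c=np.array([c[0],-c[1],-c[2]]);th=np.arctan2(np.hypot(c[0],c[1]),c[2]);return (K[:2,2]+th*K[0,0]*c[:2]/np.hypot(*c[:2])).round(0)
def sp(q):
    w=R@q+t;p=camera_params("side");K=p["mtx"];c=np.array(p["attitude"]).T@(w-p["position"]);return np.array([(K[0,2]-K[0,0]*c[0]/c[2]-260)*5,(K[1,2]+K[1,1]*c[1]/c[2]-150)*5]).round(0)
for zz in(.06,.065,.07,.075,.08):
  for x in(.011,-.011):
    print(zz,x,"wrist in",wp([x,-.0255,zz]),wp([x,.0255,zz]),"side A in/out",sp([x,.0255,zz]),sp([x,.0375,zz]),"B in/out",sp([x,-.0255,zz]),sp([x,-.0375,zz]))
E
```

```text
0.06 0.011 wrist in [265. 250.] [372. 250.] side A in/out [243. 158.] [225. 150.] B in/out [320. 191.] [339. 198.]
0.06 -0.011 wrist in [268. 288.] [368. 289.] side A in/out [264. 137.] [246. 130.] B in/out [341. 169.] [359. 177.]
0.065 0.011 wrist in [266. 246.] [370. 246.] side A in/out [243. 165.] [225. 157.] B in/out [320. 197.] [338. 205.]
0.065 -0.011 wrist in [269. 283.] [367. 283.] side A in/out [264. 144.] [246. 136.] B in/out [340. 176.] [359. 183.]
0.07 0.011 wrist in [268. 241.] [369. 241.] side A in/out [243. 172.] [225. 164.] B in/out [320. 204.] [338. 212.]
0.07 -0.011 wrist in [271. 278.] [366. 278.] side A in/out [264. 150.] [246. 143.] B in/out [340. 182.] [358. 190.]
0.075 0.011 wrist in [269. 237.] [367. 237.] side A in/out [243. 178.] [225. 171.] B in/out [319. 211.] [338. 219.]
0.075 -0.011 wrist in [272. 273.] [365. 273.] side A in/out [264. 157.] [246. 150.] B in/out [340. 189.] [358. 197.]
0.08 0.011 wrist in [271. 233.] [366. 233.] side A in/out [243. 185.] [225. 177.] B in/out [319. 218.] [338. 225.]
0.08 -0.011 wrist in [273. 269.] [364. 269.] side A in/out [264. 164.] [246. 156.] B in/out [340. 196.] [358. 203.]
```

```bash
python3 -m handwheel '[[[0,0,0],[0,0.000,0.005],0.2],[[0,0,0],[0.008,0,0],0.2],[[0,0,0],[0.006,0,0],0.2],[[0,0,0],[0.006,0,0],0.2],[[0,0,0],[0.008,0,0],0.2],[[0,0,0],[0.008,0,0],0.2],[[0,0,0],[0.008,0,0],0.2],[[0,0,0],[0.007,0,0],0.2],[[0,0,0],[0.005,0,0],0.2],[[0,0,0],[0.002,0,0],0.2]]'
python3 - <<'E'
from h import *
import cv2,pickle
from rig import camera
o=st();im=camera("wrist");cv2.imwrite("pics/w3.png",im[:,:,::-1]);pickle.dump((o["tcp_pos"],o["eef_rot"]),open("w3.pkl","wb"))
im=camera("side");cv2.imwrite("pics/s3.png",cv2.resize(im[150:270,260:400,::-1],None,fx=5,fy=5,interpolation=cv2.INTER_CUBIC))
E
```

```text
time_s: 4.3
tcp_pos: [0.5506, 0.0122, 0.1219]
eef_rot: [[-0.285, 0.959, 0.0], [0.959, 0.285, -0.0], [-0.0, -0.0, -1.0]]
contact_force: [0.1, -1.2, 0.0]
finger_gap: 0.602
t 4.3 tcp slicer mm [-50.4 -32.3] z 121.9 head 106.56 F slicer -1.2 0.3 0.0 gap 0.602
```

View pics/w3.png

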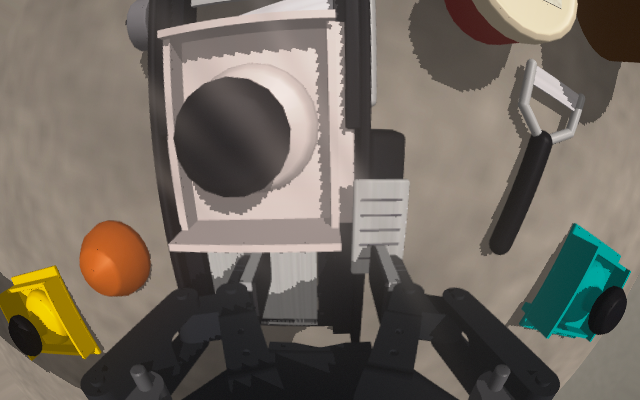

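View pics/s3.png

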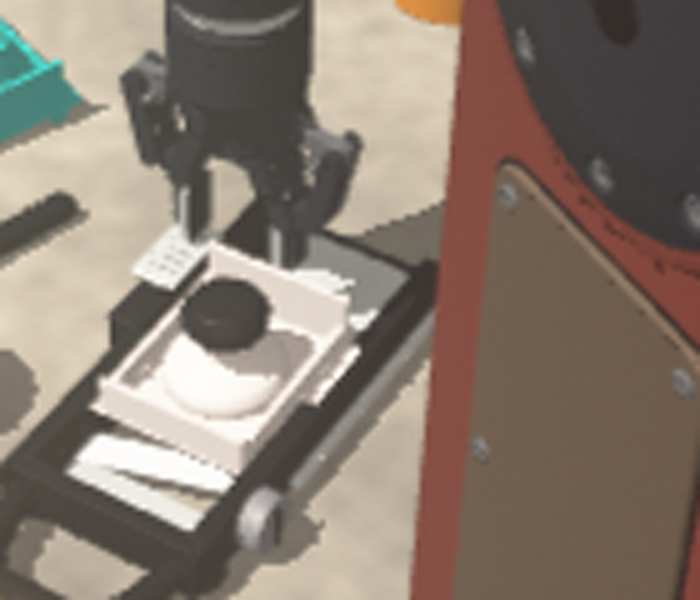

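The guard has moved along with the finger. Its rear top edge runs from (170,251) to (341,250), and finger A is over the pad at (383,250).

```bash
python3 - <<'E'
from h import *
import pickle
p=pickle.load(open("w3.pkl","rb"))
print([sl(wplane(p,q,.064)).round(1) for q in((170,251),(341,250))],[sl(wplane(p,q,.05)).round(1) for q in((356,180),(409,180))])
E
```

```text
[array([-40.8,  42.7]), array([-38. , -42.9])] [array([ -8.1, -50.3]), array([ -7.9, -76.5])]
```

```bash
python3 -m handwheel '[[[0,0,0],[0.003,0,0],0.2],[[0,0,0],[0.001,0,0],0.2],[[0,0,0],[-0.0015,0,0],0.2],[[0,0,0],[0,0,0.002],0.2],[[0,0,0],[0,0,0.002],0.2],[[0,0,0],[0,0,0.002],0.2],[[0,0,0],[0,0,0.002],0.2],[[0,0,0],[0,0,0.001],0.2],[[0,0,0],[0,0,0],0.2],[[0,0,0],[0,0,0],0.2]]'
python3 -c "from h import *; st()"
```

```text
time_s: 5.4
tcp_pos: [0.5502, 0.0139, 0.1132]
eef_rot: [[-0.284, 0.959, 0.001], [0.959, 0.284, -0.0], [-0.001, 0.0, -1.0]]
contact_force: [1.3, -1.7, 4.4]
finger_gap: 0.603
t 5.4 tcp slicer mm [-48.7 -32.4] z 113.2 head 106.52 F slicer -1.9 -0.8 4.4 gap 0.603
```

```bash
python3 -m handwheel '[[[0,0,0],[0,0,0.001],0.2],[[0,0,0],[0,0,0.001],0.2],[[0,0,0],[0,0,0.001],0.2],[[0,0,0],[0,0,0],0.2],[[0,0,0],[0,0,0],0.2],[[0,0,0],[0,0,0],0.2],[[0,0,0],[0,0,0],0.2],[[0,0,0],[0,0,0],0.2],[[0,0,0],[0,0,0],0.2],[[0,0,0],[0,0,0],0.2]]'
python3 -c "
from h import *; import cv2; from rig import camera
for i in range(3):st();im=camera('wrist')
cv2.imwrite('pics/w4.png',im[:,:,::-1])"
```

```text
time_s: 6.4
tcp_pos: [0.5504, 0.0139, 0.111]
eef_rot: [[-0.284, 0.959, 0.001], [0.959, 0.284, -0.001], [-0.001, 0.001, -1.0]]
contact_force: [-3.3, -2.1, 11.6]
finger_gap: 0.599
t 6.4 tcp slicer mm [-48.8 -32.6] z 111.0 head 106.53 F slicer -1.1 3.7 11.6 gap 0.599
t 6.45 tcp slicer mm [-48.8 -32.6] z 111.0 head 106.53 F slicer -0.3 4.0 12.0 gap 0.6
t 6.5 tcp slicer mm [-48.8 -32.6] z 111.0 head 106.53 F slicer -1.0 3.3 12.1 gap 0.596
```

View pics/w4.png

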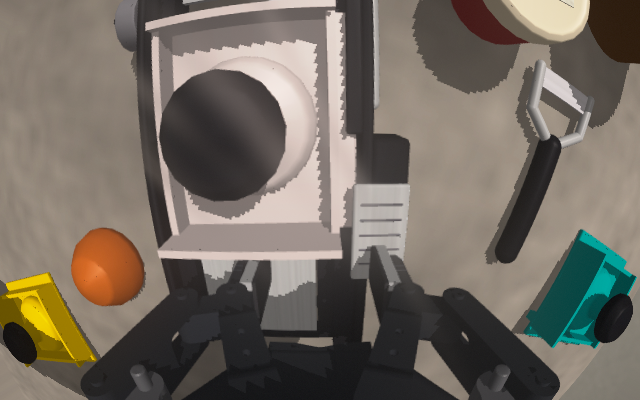

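The force is 12 N, above the 6 N spring maximum, so the stop is at the bottom. I'll push while holding it down.

```bash
python3 -m handwheel '[[[0,0,0],[0.002,0,0],0.2],[[0,0,0],[0.002,0,0],0.2],[[0,0,0],[0.002,0,0],0.2],[[0,0,0],[0.002,0,0],0.2],[[0,0,0],[0.002,0,0],0.2],[[0,0,0],[0.002,0,0],0.2],[[0,0,0],[0.002,0,0],0.2],[[0,0,0],[0.002,0,0],0.2],[[0,0,0],[0.002,0,0],0.2],[[0,0,0],[0,0,0],0.2]]'
python3 - <<'E'
from h import *
import cv2,pickle
from rig import camera
o=st();im=camera("wrist");cv2.imwrite("pics/w5.png",im[:,:,::-1]);pickle.dump((o["tcp_pos"],o["eef_rot"]),open("w5.pkl","wb"))
E
```

```text
time_s: 7.55
tcp_pos: [0.546, 0.0309, 0.1112]
eef_rot: [[-0.284, 0.959, 0.003], [0.959, 0.284, -0.001], [-0.002, 0.002, -1.0]]
contact_force: [1.5, -1.6, 8.8]
finger_gap: 0.602
t 7.55 tcp slicer mm [-31.2 -33.2] z 111.2 head 106.51 F slicer -2.0 -1.0 8.8 gap 0.602
```

View pics/w5.png

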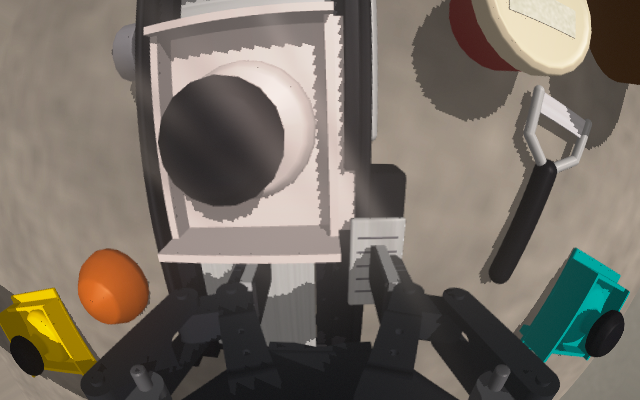

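```bash
python3 - <<'E'
from h import *
import pickle
p=pickle.load(open("w5.pkl","rb"))
print([sl(wplane(p,q,.064)).round(1) for q in((159,261),(341,261))])
E
python3 -m handwheel '[[[0,0,0],[0.002,0,0],0.2],[[0,0,0],[0.002,0,0],0.2],[[0,0,0],[0.002,0,0],0.2],[[0,0,0],[0.002,0,0],0.2],[[0,0,0],[0.002,0,0],0.2],[[0,0,0],[0.002,0,0],0.2],[[0,0,0],[0,0,0],0.2],[[0,0,0],[0,0,0],0.2],[[0,0,0],[-0.002,0,0],0.2],[[0,0,0],[0,0,0],0.2]]'
python3 -c "from h import *; st()"
```

```text
[array([-21.6,  42.7]), array([-18.7, -43.3])]
time_s: 8.6
tcp_pos: [0.5428, 0.0414, 0.1111]
eef_rot: [[-0.285, 0.958, 0.002], [0.958, 0.285, 0.001], [0.001, 0.002, -1.0]]
contact_force: [-0.3, 3.4, 10.8]
finger_gap: 0.599
t 8.6 tcp slicer mm [-20.3 -33.1] z 111.1 head 106.57 F slicer 3.4 -0.7 10.8 gap 0.599
```

```bash
python3 -m handwheel '[[[0,0,0],[0,0,-0.004],0.2],[[0,0,0],[0,0,-0.005],0.2],[[0,0,0],[0,0,-0.0045],0.2],[[0,0,0],[0.003,0,0],0.2],[[0,0,0],[0.003,0,0],0.2],[[0,0,0],[0.003,0,0],0.2],[[0,0,0],[0.003,0,0],0.2],[[0,0,0],[0.003,0,0],0.2],[[0,0,0],[0.002,0,0],0.2],[[0,0,0],[0,0,0],0.2]]'
python3 - <<'E'
from h import *
import cv2,pickle
from rig import camera
o=st();im=camera("wrist");cv2.imwrite("pics/w6.png",im[:,:,::-1]);pickle.dump((o["tcp_pos"],o["eef_rot"]),open("w6.pkl","wb"))
E
```

```text
time_s: 9.6
tcp_pos: [0.5369, 0.0577, 0.1232]
eef_rot: [[-0.285, 0.959, -0.0], [0.959, 0.285, 0.0], [0.001, -0.0, -1.0]]
contact_force: [-0.7, -0.1, -0.2]
finger_gap: 0.601
t 9.6 tcp slicer mm [ -3.  -32.1] z 123.2 head 106.55 F slicer 0.1 0.7 -0.2 gap 0.601
```

View pics/w6.png

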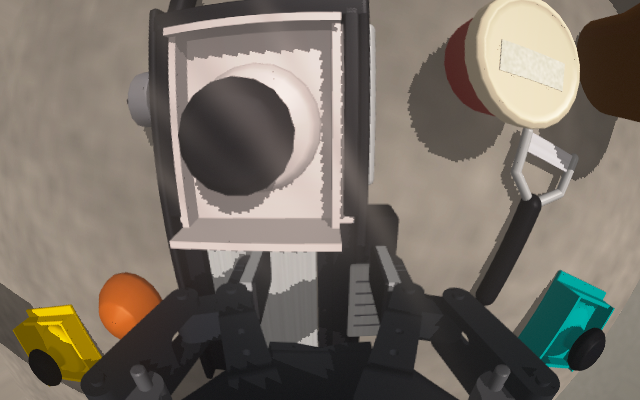

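```bash
python3 -m handwheel '[[[0,0,0],[0.001,0,0],0.2],[[0,0,0],[0.001,0,0],0.2],[[0,0,0],[0.001,0,0],0.2],[[0,0,0],[0.001,0,0],0.2],[[0,0,0],[0,0,0],0.2],[[0,0,0],[0,0,0],0.2],[[0,0,0],[0,0,0],0.2],[[0,0,0],[0,0,0],0.2],[[0,0,0],[0,0,0],0.2],[[0,0,0],[0,0,0],0.2]]'
python3 -c "from h import *; st()"
```

```text
time_s: 10.65
tcp_pos: [0.5363, 0.0604, 0.1236]
eef_rot: [[-0.284, 0.959, 0.001], [0.959, 0.284, -0.002], [-0.002, 0.0, -1.0]]
contact_force: [1.1, -5.0, 0.7]
finger_gap: 0.598
t 10.65 tcp slicer mm [ -0.2 -32.3] z 123.6 head 106.51 F slicer -5.1 0.3 0.7 gap 0.598
```

```bash
python3 -m handwheel '[[[0,0,0],[0.001,0,0],0.2],[[0,0,0],[0.001,0,0],0.2],[[0,0,0],[0,0,0],0.2],[[0,0,0],[0,0,0],0.2],[[0,0,0],[0,0,0],0.2],[[0,0,0],[0,0,0],0.2],[[0,0,0],[0,0,0],0.2],[[0,0,0],[0,0,0],0.2],[[0,0,0],[0,0,0],0.2],[[0,0,0],[0,0,0],0.2]]'
python3 -c "from h import *; st()"
```

```text
time_s: 11.65
tcp_pos: [0.5364, 0.061, 0.1242]
eef_rot: [[-0.283, 0.959, 0.002], [0.959, 0.283, -0.005], [-0.005, 0.0, -1.0]]
contact_force: [1.7, -13.4, 2.0]
finger_gap: 0.602
t 11.65 tcp slicer mm [  0.3 -32.5] z 124.2 head 106.46 F slicer -13.3 2.2 2.0 gap 0.602
```

The force rose to 13 N with only 0.5 mm of movement, so the guard is home against the end wall. I'll back off, raise the hand and look.

```bash
python3 -m handwheel '[[[0,0,0],[-0.005,0,0],0.2],[[0,0,0],[-0.010,0,0],0.2],[[0,0,0],[-0.010,0,-0.01],0.2],[[0,0,0],[-0.010,0,-0.03],0.2],[[0,0,0],[-0.010,0,-0.04],0.2],[[0,0,0],[-0.010,0,-0.03],0.2],[[0,0,0],[0,0,-0.02],0.2],[[0,0,0],[0,0,-0.01],0.2],[[0,0,0],[0,0,0],0.2],[[0,0,0],[0,0,0],0.2]]'
python3 - <<'E'
from h import *
import cv2,pickle
from rig import camera
o=st();im=camera("wrist");cv2.imwrite("pics/w7.png",im[:,:,::-1]);pickle.dump((o["tcp_pos"],o["eef_rot"]),open("w7.pkl","wb"))
a=im[60:260,220:420,::-1];cv2.imwrite("pics/c7.png",cv2.resize(a,None,fx=3,fy=3,interpolation=cv2.INTER_CUBIC))
im=camera("side");cv2.imwrite("pics/s7.png",cv2.resize(im[150:270,230:390,::-1],None,fx=5,fy=5,interpolation=cv2.INTER_CUBIC))
cv2.imwrite("pics/t7.png",camera("top")[:,:,::-1])
E
```

```text
time_s: 12.65
tcp_pos: [0.5509, 0.0103, 0.2624]
eef_rot: [[-0.285, 0.959, -0.001], [0.959, 0.285, 0.0], [0.001, -0.001, -1.0]]
contact_force: [0.1, -0.4, 0.1]
finger_gap: 0.602
t 12.65 tcp slicer mm [-52.4 -32. ] z 262.4 head 106.53 F slicer -0.5 0.0 0.1 gap 0.602
```

View pics/w7.png

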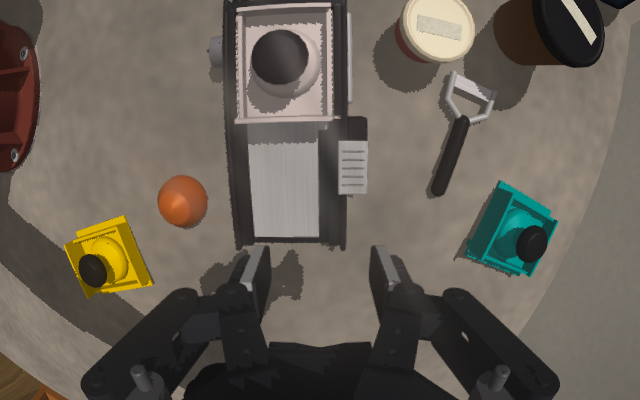

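View pics/c7.png

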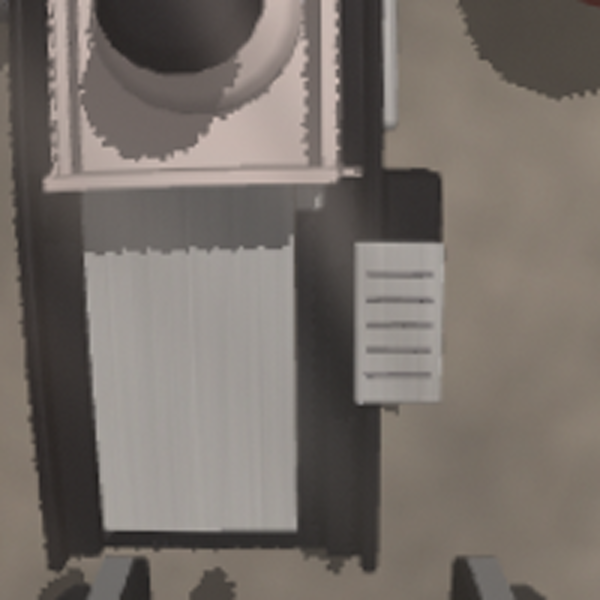

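View pics/s7.png

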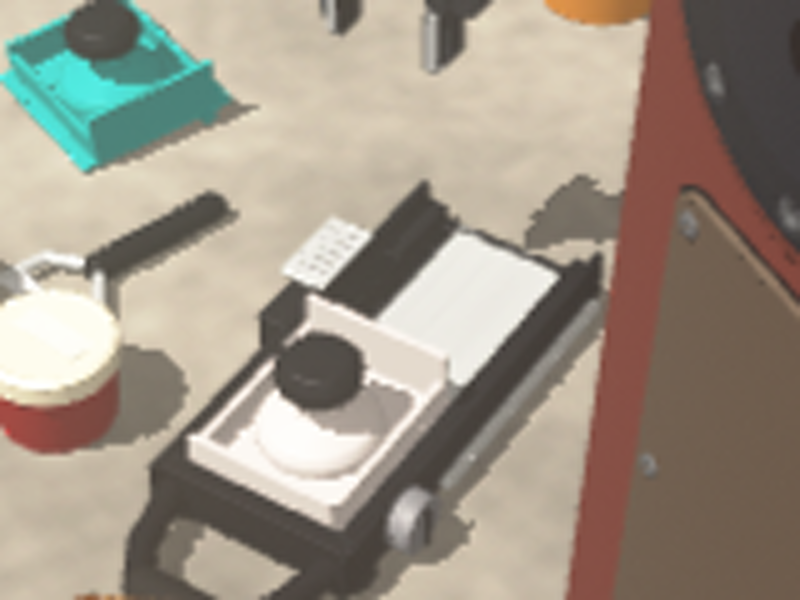

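```bash
python3 - <<'E'
from h import *
import pickle
np.set_printoptions(precision=1,suppress=True)
p=pickle.load(open("w7.pkl","rb"));c=lambda q:(q[0]/3+220,q[1]/3+60)
print("wall",[sl(wplane(p,c(q),.064)) for q in((44,190),(335,181))],"tooth",sl(wplane(p,c((318,198)),.025)),"17",sl(wplane(p,c((318,198)),.017)))
for z in(.05,.042):
  P=[wplane(p,c(q),z) for q in((355,243),(443,243),(440,403),(357,403))]
  print(z,[sl(q) for q in P],np.linalg.norm(P[0]-P[3])*1e3,np.linalg.norm(P[1]-P[2])*1e3)
# side pad corners, before (c2) & after (s7)
s0=lambda q:(q[0]/5+240,q[1]/5+175); s7=lambda q:(q[0]/5+230,q[1]/5+150)
print("side before",[np.array(s0(q)) for q in((283,92),(320,108),(270,165),(233,148))]);print("after",[np.array(s7(q)) for q in((335,217),(372,234),(320,288),(283,272))])
E
python3 - <<'E'
import cv2,numpy as np
a=cv2.imread("pics/side0.png")[185:215,280:310]
b=cv2.imread("pics/s7.png");b=b[35*5-0:65*5,50*5:80*5]
cv2.imwrite("pics/cmp.png",np.hstack([cv2.resize(a,(390,390),interpolation=cv2.INTER_CUBIC),cv2.resize(b,(390,390))]))
E
```

```text
wall [array([10.1, 42.3]), array([ 11.1, -43. ])] tooth [  3.3 -38.9] 17 [  2.7 -39.1]
0.05 [array([ -8.6, -49.8]), array([ -8.2, -76.9]), array([-59.6, -77.9]), array([-59.7, -51.2])] 51.05807292384769 51.38518920379416
0.042 [array([ -9.6, -50.3]), array([ -9.2, -78.2]), array([-62. , -79.2]), array([-62.1, -51.7])] 52.503108373604995 52.83948263360529
side before [array([296.6, 193.4]), array([304. , 196.6]), array([294., 208.]), array([286.6, 204.6])]
after [array([297. , 193.4]), array([304.4, 196.8]), array([294. , 207.6]), array([286.6, 204.4])]
```

View pics/cmp.png

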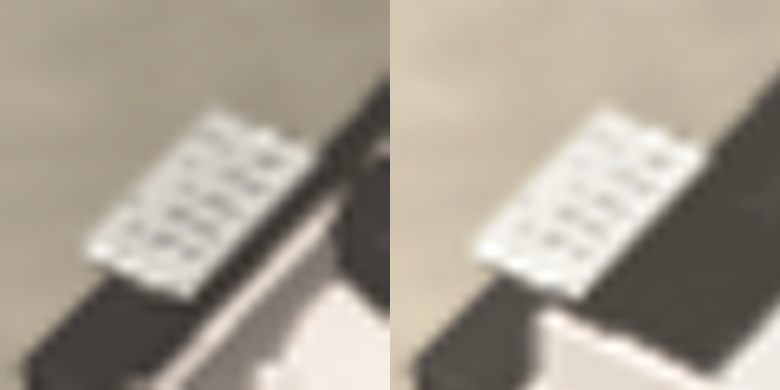

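View pics/t7.png

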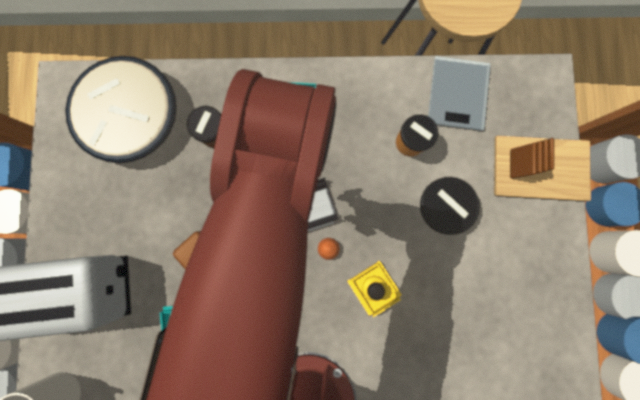

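```bash
python3 -c "
from rig import ticket; print(ticket.job_done())"
```

```text
the job is handed in; nothing more can be done
None
```

The hand guard is home over the blade, the stop has sprung back up behind it, and I handed the job in at about 13 s of the 35 s allowed.

**What I did:** I pushed the guard up close to the stop with one finger on its rear wall, keeping the other finger clear above the pad. I then pressed the pad to the bottom, reading 12 N against the spring's 6 N maximum. Holding it down, I pushed the guard past the tooth to about x = 47 mm. There I let the pad go and pushed on until the guard met the end wall, where the force rose to 13 N over 0.5 mm. Then I backed the hand off and raised it.

**Last checks:**
- **Guard:** its rear wall measures x = 10 to 11 mm in the slicer's frame; home is 11 mm.
- **Stop:** the pad is back at the same pixels in the side view as at the start, within 0.4 px, and its measured size fits the raised height of 50 mm. The tooth shows just behind the guard.
- **Hand:** the wrist force is about zero, with the hand some 140 mm above where it last pushed.
- **Other things:** the small tub, gravy tub and peeler, and the turquoise and yellow look-alikes in view, stand where they did. In the last top picture the arm hides most of the loaf, but it never went near it.
- **Disagreement:** at the start, the side camera put the pad about 7 mm from where the top and wrist views did. I used the wrist view, which matched the given sizes to within 2 mm.

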